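# Close and latch the seed specimen box

## Task

Lower the open lid of the grey specimen box until it lies flat on the rim, then turn the wing knob on the lid clockwise until its red end points at the box's front and the hidden tongue beneath has swung well behind the front frame edge. The knob needs most of a half turn, so let go and take it again as needed; leave the other things on the bench where they stand, and let go of everything at the end.

Things in the scene. Friction and masses are not known exactly. Their poses are not given: they have to be found in the camera images.
- spec_box: Grey steel specimen box fixed to the bench, 200 (x) x 280 (y) x 100 (z) mm; origin at the centre of its underside, its front is its -x side. An inward frame edge (flange) 26 mm deep and 6 mm thick runs along the front of the rim.
- lid (a joint): Hinge of the lid, rad: 0 = shut flat on the rim, grows as the front rises (starts 0.45 to 0.8). The hinge is stiff: the lid stays at any angle (sinking at most 0.1 rad in a minute), and 1 to 5 N down at the pull bar moves it. The lid is a grey plate 210 x 286 x 10 mm, about 0.6 kg; shut, its top lies 110 mm above the bench.
- lid_hinge (a point): Point on the hinge line at its middle: the upper rear (+x) edge of the box, 100 mm above the bench. The hinge line runs along the box's y axis. Axes as the box's.
- lid_pull (a point): Middle of the steel pull bar in front of the lid: a round bar 10 mm thick and 120 mm long along the box's y, with an arm back to the lid at each end. It lies 250 mm from the hinge line measured in the lid's plane and 12 mm above the lid's underside, so with the lid shut it is 112 mm above the bench, 50 mm in front of the box's front face, free all round. Axes turn with the lid.
- wing_knob (a joint): Turn of the wing knob, rad, growing clockwise seen from above the lid: 0 = tongue (and red wing) pointing to the hinge, 1.57 = pointing to the box's -y side, 3.14 = end stop, tongue pointing straight at the front, fully behind the frame edge. Starts between 0.45 and 0.85. Light friction, about 0.08 N m; it stays where it is left.
- knob_grip (a point): On the knob's axis, at the height to grip: 30 mm above the lid's top (140 mm above the bench, lid shut), 148 mm from the hinge line, mid-width. The knob is an upright blade 64 mm long, 11 mm thick, 32 mm tall (12 mm of it above this point) on a boss 32 mm across and 10 mm high. Grip across the 11 mm. One end is red: the tongue lies under it. x points to the red end, z up the axis.
- tongue_tip (a point): End of the steel tongue hidden under the lid, fixed to the knob below its red end, 42 mm from the turning axis; 5 mm of clearance under the frame edge when the lid is shut. If it is turned forward while the lid is open, the lid cannot shut.
- frame_edge (a point): Middle of the inner lower corner line of the front frame edge, 74 mm in front of the box's centre, 94 mm above the bench. Axes as the box's.
- sieve: Bystander: steel sieve pan 200 mm across, 60 mm tall, origin at its underside.
- drink_bottle: Bystander: yellow bottle with a black cap, 80 mm across, 190 mm tall, origin at its underside.
- wash_bottle: Bystander: white bottle, 70 mm across, 160 mm tall, origin at its underside.
- amber_jar: Bystander: amber jar with a white cap, 48 mm across, 60 mm tall, beside the box, origin at its underside.
- petri_dish: Bystander: closed glass dish 90 mm across, 16 mm tall, in front of the box's right (-y) corner, origin at its underside.
- tally_counter: Bystander: small steel hand counter 48 mm across, 32 mm tall, in front of the box's left (+y) corner, origin at its underside.
- seed_tin: Bystander: flat green tin 90 x 60 x 28 mm, beside the box, origin at its underside.

How it is judged (in metres and radians):
On the way, in this order (a step that is already met when the one before it is completed fails the run):
1. the lid lies flat on the rim with the tongue still clear of the frame edge (value of joint lid below 0.025 rad and value of joint wing_knob below 1.6 rad), for 0.2 s.
2. the knob is turned until the tongue is behind the front frame edge, the lid still shut (value of joint wing_knob above 2.6 rad and x of tongue_tip in the frame of frame_edge below -0.008 m and value of joint lid below 0.03 rad), for 0.2 s.
At the end, for the whole second after the job is handed in: The lid is shut within 0.03 rad, the knob is turned past 2.6 rad (within 31 degrees of pointing straight at the front), the tongue's end lies below the frame edge and at least 8 mm behind it, and lid and knob are at rest (all of step 2 and z of tongue_tip in the frame of frame_edge below -0.001 m and velocity of joint wing_knob between -0.1 and 0.1 rad/s and velocity of joint lid below 0.1 rad/s); the robot touches nothing.
It fails at once if a bystander is pushed more than 30 mm from its place or tipped over (distance of any of sieve, drink_bottle, wash_bottle, amber_jar, petri_dish, tally_counter, seed_tin from where it was at the start of the episode above 0.03 m or angle between any of sieve, drink_bottle, wash_bottle, amber_jar, petri_dish, tally_counter, seed_tin's own z axis and vertical above 0.5 rad).
It also fails if it takes over 58 s, if anything falls off the work surface, if the arm or the gripper's body presses on something with over 40 N, if the wrist force passes 120 N, or if a joint passes its speed limit or range.

## Robot

A 6-joint arm with a two-finger parallel gripper is mounted at the origin on the work surface. World frame = base frame: x ahead of the robot, y to its left, z up, the work surface at z = 0. Lengths are in m, angles in degrees, forces in N, time in s.
With the tool pointing down it reaches from about 0.3 to 0.75 m from the base axis. Payload 8.5 kg.
Tool frame: the origin (TCP) lies at the very end of the fingers, on their centre line; the grasp point (between the pads) lies 19 mm behind it (env.grip_depth is the z of the grasp point in the tool frame, in m); z points along the fingers, y is the direction in which the jaws open and shut (so a half turn about z gives the same grasp; the last joint's range is limited). The gripper opens to 85 mm and grips with 20 to 120 N. Pads are 22 mm wide; open, the fingers measure 114 mm over their backs; the gripper's body (76 mm by 85 mm) begins 54 mm behind the grasp point. The pads swing forward as they close: fully open they stand 13 mm farther back than shut.
Start: joints at [52.981, 21.807, 74.336, -0, 83.858, -12.336], TCP at [0.23, 0.5, 0.231] pointing down, gripper open.
Joint ranges: [-178.18, 178.18], [-50.72, 133.34], [12.68, 142.11], [-81.47, 261.47], [9.98, 163.14], [-165.26, 165.26]. Speed limits (degrees/s): [136.94, 136.94, 180, 180, 180, 180].

## Interface

Orientations are given as a 3x3 rotation matrix whose columns are the frame's x, y, z axes.
In Python, from rig import env gives the robot as it stands.
- The arm moves only by the tool apply_moves, never from a script. Its argument "plan" is a list of rows, each an object of numbers: "tx", "ty", "tz": the shift along the world's x, y, z in mm; "rx", "ry", "rz": the turn, a rotation vector about the world's x, y, z in rad; "jaw": the opening, from -1 (shut) to 1 (fully open). A call has 1 to 12 rows; each row is the pose to reach, as a shift and turn from the pose measured when the call began; what a row does not reach only later rows make up. A row lasts 1/10 s, in which the tool goes at most 50 mm and 8.59 degrees, less where a joint would pass 70% of its speed; a pose out of reach is approached as far as the arm can. A call with a gripper value outside its range is refused whole. The fingers move at their own pace and stop on an object; "grip_force" is the grip in N (left out, the last holds). Time passes only in rows, so rows that repeat a pose let the fingers close. It gives the time, the measured TCP pose, the force and the opening at its end, in the units of the state.
- env.observe(): the state, without advancing time (a new reading comes with each control period).
- env.get_image(name): name is "side" or "top" or "wrist"; returns a dict with "image" (384x512x3 uint8, red, green, blue), "intrinsics" (3x3 intrinsics, pixels), "k1" (the pictures are not rectified: a ray, as slopes to the right and down, at radius r is drawn at 1 + k1 r^2 times it, then the intrinsics apply), "world_from_camera" (4x4, takes a point from camera to world coordinates). Camera axes: x right, y up, looking along -z (the intrinsics and any distortion apply to the point x, -y, -z); pixel columns grow to the right and rows downward; lengths in m; the calibration is good to about 2 mm. A picture is of the moment at which its call begins. There is no depth.
- env.close_job(): hands the job in, once; it reports no verdict.
The state is a dict: "time_s": time; "q": joint angles; "qvel": joint speeds; "joint_efforts": joint torques, N m; "position": TCP position; "tool_rot": TCP orientation; "ft_force": force on the tool from outside, world axes, zero at the start; "wrist_torque": the same for the moment, N m; "grip_width": finger opening in m.
Only numpy, scipy, OpenCV 4.12 (cv2) and the standard library are available. Lean on these libraries where they do the work, as an engineer would, in place of code of your own. Each camera call takes 0.05 s, during which the arm holds its last target.

## Working session

There is one attempt and no reset: what is moved stays moved. The work goes in short steps, Python scripts to look and compute and a tool call to move; the robot and the scene stay as the last step left them, time stands still between calls to the robot, and variables do not carry over. Pictures are saved under pics/ and viewed, and the job is handed in when it is done.

Besides the shell and the picture viewer there is one more tool, called after "Call:" as name(argument=value, ...), one argument or row to a line, values as JSON. apply_moves: Moves the arm, as the interface text tells. Its arguments: {"type":"object","properties":{"plan":{"type":"array","items":{"type":"object","properties":{"tx":{"type":"number"},"ty":{"type":"number"},"tz":{"type":"number"},"rx":{"type":"number"},"ry":{"type":"number"},"rz":{"type":"number"},"jaw":{"type":"number"}}}},"grip_force":{"type":"number"}},"required":["plan"]}

```bash
mkdir -p pics; ls
cat > h.py <<'E'
import numpy as np, cv2
from rig import env
def snap(n,tag):
    d=env.get_image(n); cv2.imwrite(f'pics/{tag}.png',d['image'][:,:,::-1]); 
    np.savez(f'pics/{tag}.npz',K=d['intrinsics'],k1=d['k1'],T=d['world_from_camera'],img=d['image'])
    return d
def load(tag):
    z=np.load(f'pics/{tag}.npz'); return dict(intrinsics=z['K'],k1=float(z['k1']),world_from_camera=z['T'],image=z['img'])
def ray(d,u,v):
    K=np.array(d['intrinsics']);dist=np.array([float(d['k1']),0,0,0,0.])
    p=cv2.undistortPointsIter(np.array([[[u,v]]],float),K,dist,None,None,(3,50,1e-10))[0,0]
    T=np.array(d['world_from_camera']); r=T[:3,:3]@np.array([p[0],-p[1],-1.]); return T[:3,3],r/np.linalg.norm(r)
def onz(d,u,v,z):
    o,r=ray(d,u,v); return o+r*(z-o[2])/r[2]
def tri(d1,a,d2,b):
    o1,r1=ray(d1,*a);o2,r2=ray(d2,*b)
    s=np.linalg.lstsq(np.c_[r1,-r2],o2-o1,rcond=None)[0]
    p,q=o1+s[0]*r1,o2+s[1]*r2; return (p+q)/2,np.linalg.norm(p-q)
def proj(d,P):
    K=np.array(d['intrinsics']);T=np.array(d['world_from_camera']);c=T[:3,:3].T@(np.atleast_2d(P)-T[:3,3]).T
    x=c[0]/-c[2];y=-c[1]/-c[2];f=1+float(d['k1'])*(x*x+y*y)
    return np.c_[K[0,0]*x*f+K[0,2],K[1,1]*y*f+K[1,2]]
E
python3 - <<'E'
from h import *
for n in ['side','top','wrist']:
    d=snap(n,n+'0'); print(n,d['k1'],np.round(d['world_from_camera'],3).tolist())
o=env.observe(); print(o, env.grip_depth)
E
```

```text
pics
side 0.027013541831297005 [[-0.999, 0.031, -0.01, 0.537], [-0.028, -0.634, 0.773, 1.167], [0.018, 0.773, 0.634, 1.08], [0.0, 0.0, 0.0, 1.0]]
top -0.07798567397886437 [[0.053, 0.975, -0.217, 0.244], [-0.999, 0.054, -0.004, -0.044], [0.007, 0.216, 0.976, 1.476], [0.0, 0.0, 0.0, 1.0]]
wrist -0.002355043859882689 [[0.418, -0.869, -0.264, 0.163], [0.909, 0.4, 0.122, 0.532], [-0.0, -0.291, 0.957, 0.372], [0.0, 0.0, 0.0, 1.0]]
{'time_s': 0.15, 'q': array([ 5.29818609e+01,  2.18336682e+01,  7.43734936e+01,  6.75212297e-05,
        8.38588673e+01, -1.23378632e+01]), 'qvel': array([-0.02676764, -0.07353615, -0.02819458, -0.01077337, -0.02308719,
        0.05389556]), 'joint_efforts': array([ 1.96630979e-03, -4.48629713e+01, -2.31345946e+01, -1.57467925e-04,
        3.81230653e-03,  1.93119922e-05]), 'position': array([0.2295318 , 0.49955967, 0.23084669]), 'tool_rot': array([[-9.08651836e-01,  4.17554019e-01, -6.94772868e-04],
       [ 4.17554524e-01,  9.08651404e-01, -9.19441548e-04],
       [ 2.47389828e-04, -1.12555780e-03, -9.99999336e-01]]), 'ft_force': array([0.96891328, 0.45003454, 0.43697773]), 'wrist_torque': array([-0.07693466, -0.00810977, -0.01616777]), 'grip_width': 0.08530063802527144} -0.0187
```

View pics/side0.png

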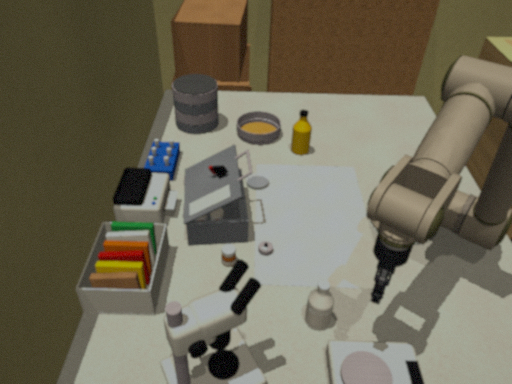

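View pics/top0.png

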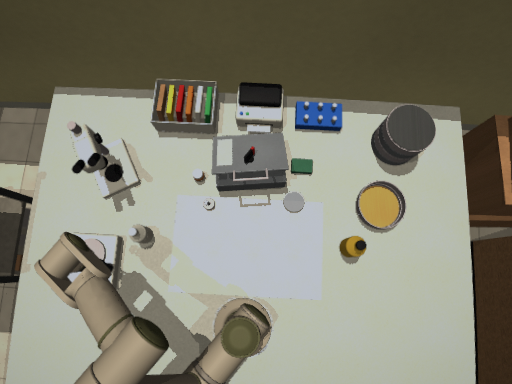

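View pics/wrist0.png

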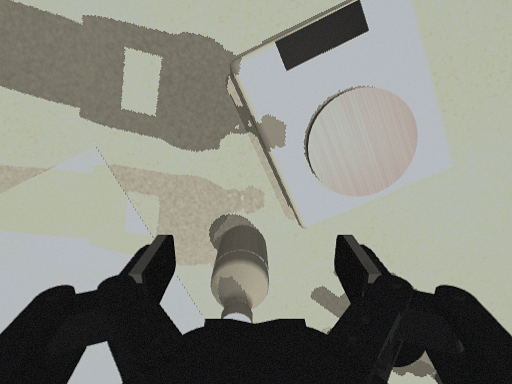

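Run:
```python
from h import *
a=load('side0')['image'][135:265,170:290][:,:,::-1]; b=load('top0')['image'][110:220,185:325][:,:,::-1]
cv2.imwrite('pics/sc.png',cv2.resize(a,None,fx=4.6,fy=4.6,interpolation=cv2.INTER_CUBIC))
cv2.imwrite('pics/tc.png',cv2.resize(b,None,fx=5,fy=5,interpolation=cv2.INTER_CUBIC))
```

```text
(no output)
```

View pics/sc.png

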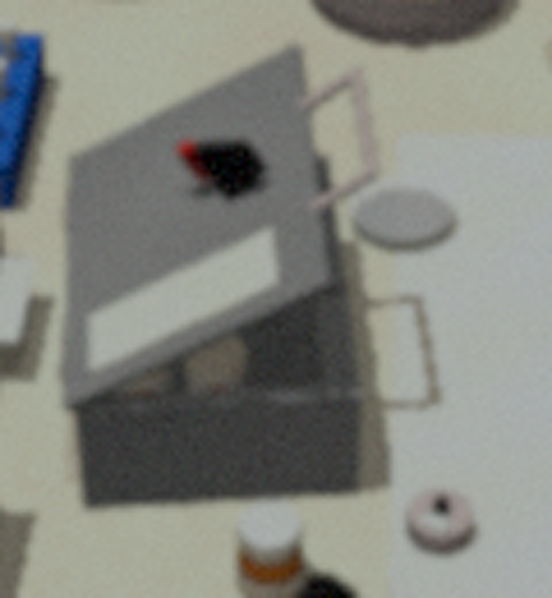

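View pics/tc.png

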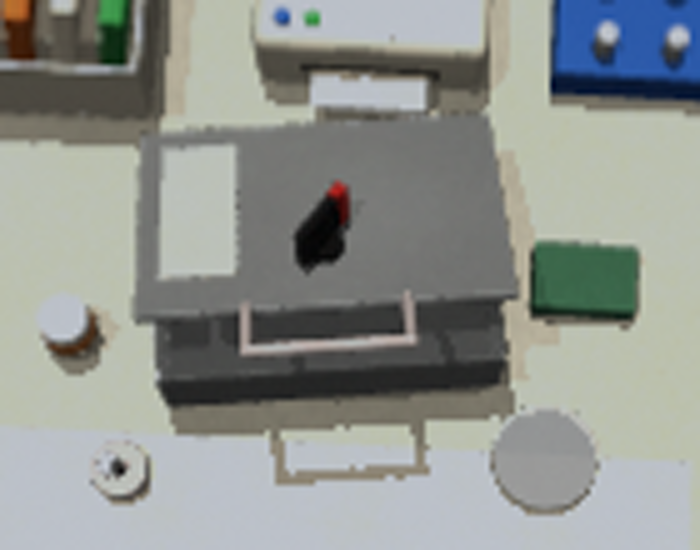

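Run:
```python
from h import *
s,t=load('side0'),load('top0')
S=lambda x,y:((x+.5)/4.6-.5+170,(y+.5)/4.6-.5+135)
Tt=lambda x,y:((x+.5)/5-.5+185,(y+.5)/5-.5+110)
P={}
for n,a,b in [('FL',(335,280),(135,320)),('FR',(300,45),(518,297)),('RL',(70,403),(140,138)),('RR',(72,157),(490,115)),('barL',(377,172),(243,350)),('barR',(360,72),(415,341)),('red',(185,150),(340,188)),]:
    p,e=tri(s,S(*a),t,Tt(*b)); P[n]=p; print(n,np.round(p*1000),round(e*1000,1))
# box front bottom / corners by plane
for n,b,z in [('boxFLtop',(158,383),.1),('boxFLbot',(165,405),0.),('boxFRbot',(505,385),0.),('boxFRtop',(503,362),.1),('petri',(545,460),.016),('tally',(120,468),.032),('jar',(65,320),.06),('tin',(585,275),.028)]:
    print(n,np.round(onz(t,*Tt(*b),z)*1000))
```

```text
FL [564. 138. 205.] 1.8
FR [ 600. -145.  200.] 0.8
RL [744. 161. 105.] 0.4
RR [ 782. -124.  101.] 0.5
barL [539.  55. 232.] 2.4
barR [554. -69. 229.] 1.7
red [677.  -7. 199.] 1.2
boxFLtop [541. 131. 100.]
boxFLbot [544. 136.   0.]
boxFRbot [ 577. -152.    0.]
boxFRtop [ 573. -143.  100.]
petri [ 511. -187.   16.]
tally [483. 165.  32.]
jar [599. 217.  60.]
tin [ 670. -215.   28.]
```

Call:
apply_moves(
  plan=[
    {"tz":50,"jaw":-1},
    {"tx":60,"ty":-40,"tz":60,"jaw":-1},
    {"tx":365,"ty":-538,"tz":60,"jaw":-1},
    {"tx":365,"ty":-538,"tz":60,"jaw":-1},
    {"tx":365,"ty":-538,"tz":60,"jaw":-1},
    {"tx":365,"ty":-538,"tz":60,"jaw":-1},
    {"tx":365,"ty":-538,"tz":60,"jaw":-1},
    {"tx":365,"ty":-538,"tz":60,"jaw":-1},
    {"tx":365,"ty":-538,"tz":60,"jaw":-1},
    {"tx":365,"ty":-538,"tz":60,"jaw":-1},
    {"tx":365,"ty":-538,"tz":60,"jaw":-1},
    {"tx":365,"ty":-538,"tz":60,"jaw":-1},
  ],
)

```text
validation failed for argument at $.pl...
```

Call:
apply_moves(
  plan=[
    {"tx":0,"ty":0,"tz":50,"rx":0,"ry":0,"rz":0,"jaw":-1},
  ],
)

```text
time_s: 0.25
position: [0.2282, 0.4976, 0.2754]
tool_rot: [[-0.909, 0.418, -0.009], [0.418, 0.908, -0.012], [0.003, -0.015, -1.0]]
ft_force: [1.5, 1.1, 1.3]
grip_width: 0.0734
```

Call:
apply_moves(
  plan=[
    {"tx":30,"ty":-40,"tz":15,"rx":0,"ry":0,"rz":0,"jaw":-1},
    {"tx":60,"ty":-80,"tz":15,"rx":0,"ry":0,"rz":0,"jaw":-1},
    {"tx":90,"ty":-120,"tz":15,"rx":0,"ry":0,"rz":0,"jaw":-1},
    {"tx":120,"ty":-160,"tz":15,"rx":0,"ry":0,"rz":0,"jaw":-1},
    {"tx":150,"ty":-200,"tz":15,"rx":0,"ry":0,"rz":0,"jaw":-1},
    {"tx":180,"ty":-240,"tz":15,"rx":0,"ry":0,"rz":0,"jaw":-1},
    {"tx":210,"ty":-280,"tz":15,"rx":0,"ry":0,"rz":0,"jaw":-1},
    {"tx":240,"ty":-320,"tz":15,"rx":0,"ry":0,"rz":0,"jaw":-1},
    {"tx":270,"ty":-360,"tz":15,"rx":0,"ry":0,"rz":0,"jaw":-1},
    {"tx":300,"ty":-400,"tz":15,"rx":0,"ry":0,"rz":0,"jaw":-1},
    {"tx":330,"ty":-440,"tz":15,"rx":0,"ry":0,"rz":0,"jaw":-1},
    {"tx":350,"ty":-480,"tz":15,"rx":0,"ry":0,"rz":0,"jaw":-1},
  ],
)

```text
time_s: 1.45
position: [0.5794, 0.0156, 0.2898]
tool_rot: [[-0.908, 0.418, -0.01], [0.418, 0.908, -0.012], [0.004, -0.015, -1.0]]
ft_force: [-0.4, 0.9, 0.5]
grip_width: -0.0001
```

Call:
apply_moves(
  plan=[
    {"tx":8,"ty":-30,"tz":-10,"rx":0,"ry":0,"rz":0,"jaw":-1},
    {"tx":16,"ty":-51,"tz":-25,"rx":0,"ry":0,"rz":0,"jaw":-1},
    {"tx":16,"ty":-51,"tz":-50,"rx":0,"ry":0,"rz":0,"jaw":-1},
    {"tx":16,"ty":-51,"tz":-60,"rx":0,"ry":0,"rz":0,"jaw":-1},
  ],
)

```text
time_s: 1.85
position: [0.5946, -0.0358, 0.2271]
tool_rot: [[-0.908, 0.419, -0.014], [0.419, 0.908, -0.011], [0.008, -0.016, -1.0]]
ft_force: [0.6, 0.4, 0.2]
grip_width: -0.0004
```

Run:
```python
from h import *
s=snap('side','side1');w=snap('wrist','wrist1')
o=env.observe(); print(o['time_s'],o['position'])
a=s['image'][115:265,160:310][:,:,::-1]
cv2.imwrite('pics/sc1.png',np.hstack([cv2.resize(a,(390,390),interpolation=cv2.INTER_CUBIC),cv2.resize(w['image'][:,:,::-1],(400,300)).copy() if 0 else cv2.copyMakeBorder(cv2.resize(w['image'][:,:,::-1],(400,300)),0,90,0,0,0)]))
```

```text
1.95 [ 0.59478656 -0.03498509  0.22848026]
```

View pics/sc1.png

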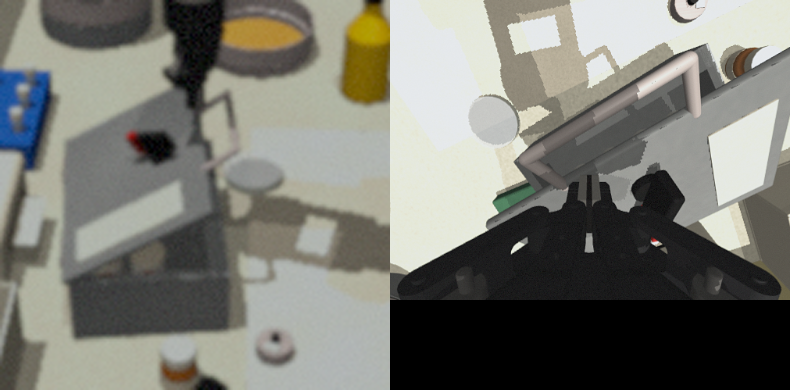

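Call:
apply_moves(
  plan=[
    {"tx":0,"ty":0,"tz":-12,"rx":0,"ry":0,"rz":0,"jaw":-1},
    {"tx":0,"ty":0,"tz":-22,"rx":0,"ry":0,"rz":0,"jaw":-1},
    {"tx":-2,"ty":0,"tz":-30,"rx":0,"ry":0,"rz":0,"jaw":-1},
    {"tx":-5,"ty":-1,"tz":-38,"rx":0,"ry":0,"rz":0,"jaw":-1},
    {"tx":-9,"ty":-1,"tz":-46,"rx":0,"ry":0,"rz":0,"jaw":-1},
  ],
)

```text
time_s: 2.45
position: [0.5859, -0.036, 0.1821]
tool_rot: [[-0.909, 0.418, -0.012], [0.418, 0.909, -0.011], [0.006, -0.015, -1.0]]
ft_force: [0.7, 0.0, 1.6]
grip_width: -0.0002
```

Call:
apply_moves(
  plan=[
    {"tx":-4,"ty":0,"tz":-8,"rx":0,"ry":0,"rz":0,"jaw":-1},
    {"tx":-7,"ty":-1,"tz":-18,"rx":0,"ry":0,"rz":0,"jaw":-1},
    {"tx":-10,"ty":-2,"tz":-28,"rx":0,"ry":0,"rz":0,"jaw":-1},
    {"tx":-13,"ty":-3,"tz":-38,"rx":0,"ry":0,"rz":0,"jaw":-1},
    {"tx":-15,"ty":-4,"tz":-48,"rx":0,"ry":0,"rz":0,"jaw":-1},
    {"tx":-16,"ty":-5,"tz":-58,"rx":0,"ry":0,"rz":0,"jaw":-1},
    {"tx":-16,"ty":-5,"tz":-64,"rx":0,"ry":0,"rz":0,"jaw":-1},
  ],
)

```text
time_s: 3.15
position: [0.5692, -0.0411, 0.1169]
tool_rot: [[-0.909, 0.418, -0.014], [0.418, 0.909, -0.011], [0.008, -0.016, -1.0]]
ft_force: [-1.7, 0.0, 3.1]
grip_width: -0.0
```

Run:
```python
from h import *
s=snap('side','side2')
o=env.observe(); print(o['time_s'],o['position'],o['ft_force'])
a=s['image'][115:265,160:310][:,:,::-1]
cv2.imwrite('pics/sc2.png',cv2.resize(a,(600,600),interpolation=cv2.INTER_CUBIC))
```

```text
3.2 [ 0.56909476 -0.04109854  0.11627494] [-0.10325501  0.55821146 -0.98545265]
```

View pics/sc2.png

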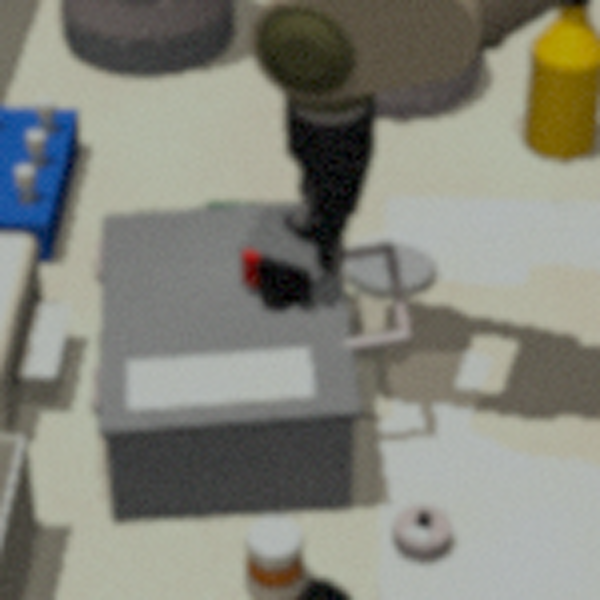

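Call:
apply_moves(
  plan=[
    {"tx":0,"ty":0,"tz":-3,"rx":0,"ry":0,"rz":0,"jaw":-1},
    {"tx":0,"ty":0,"tz":-6,"rx":0,"ry":0,"rz":0,"jaw":-1},
    {"tx":0,"ty":0,"tz":-7,"rx":0,"ry":0,"rz":0,"jaw":-1},
  ],
)

```text
time_s: 3.5
position: [0.5692, -0.0413, 0.11]
tool_rot: [[-0.909, 0.418, -0.014], [0.418, 0.909, -0.012], [0.008, -0.016, -1.0]]
ft_force: [-5.5, 1.1, 15.4]
grip_width: -0.0001
```

Rim contact (15 N). One slightly firmer hold, then lift off.

Call:
apply_moves(
  plan=[
    {"tx":0,"ty":0,"tz":-1,"rx":0,"ry":0,"rz":0,"jaw":-1},
    {"tx":0,"ty":0,"tz":-1.5,"rx":0,"ry":0,"rz":0,"jaw":-1},
    {"tx":0,"ty":0,"tz":-1.5,"rx":0,"ry":0,"rz":0,"jaw":-1},
    {"tx":0,"ty":0,"tz":-1.5,"rx":0,"ry":0,"rz":0,"jaw":-1},
  ],
)

```text
time_s: 3.9
position: [0.5692, -0.0412, 0.11]
tool_rot: [[-0.909, 0.417, -0.013], [0.417, 0.909, -0.012], [0.007, -0.017, -1.0]]
ft_force: [-5.7, 0.6, 13.3]
grip_width: 0.0003
```

Call:
apply_moves(
  plan=[
    {"tx":0,"ty":0,"tz":40,"rx":0,"ry":0,"rz":0,"jaw":-1},
    {"tx":0,"ty":0,"tz":80,"rx":0,"ry":0,"rz":0,"jaw":0},
    {"tx":20,"ty":20,"tz":110,"rx":0,"ry":0,"rz":0,"jaw":1},
    {"tx":42,"ty":40,"tz":140,"rx":0,"ry":0,"rz":0,"jaw":1},
    {"tx":42,"ty":40,"tz":140,"rx":0,"ry":0,"rz":0,"jaw":1},
    {"tx":42,"ty":40,"tz":140,"rx":0,"ry":0,"rz":0,"jaw":1},
    {"tx":42,"ty":40,"tz":140,"rx":0,"ry":0,"rz":0,"jaw":1},
  ],
)

```text
time_s: 4.6
position: [0.6104, -0.0016, 0.2486]
tool_rot: [[-0.908, 0.418, -0.016], [0.418, 0.908, -0.012], [0.009, -0.017, -1.0]]
ft_force: [-0.1, -0.4, -0.2]
grip_width: 0.085
```

Run:
```python
from h import *
s=snap('side','side3');w=snap('wrist','wrist3');
o=env.observe(); print(o['time_s'],o['position'],o['ft_force'],o['grip_width'])
a=s['image'][115:265,160:310][:,:,::-1]
cv2.imwrite('pics/sc3.png',cv2.resize(a,(600,600),interpolation=cv2.INTER_CUBIC))
```

```text
4.7 [ 0.61052979 -0.00175564  0.24889006] [-0.64689966 -0.2527637   0.00851111] 0.08526933963693636
```

View pics/sc3.png

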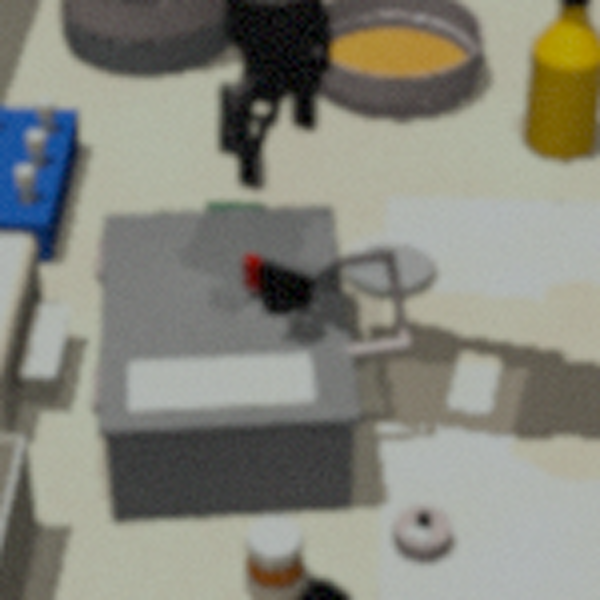

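View pics/wrist3.png

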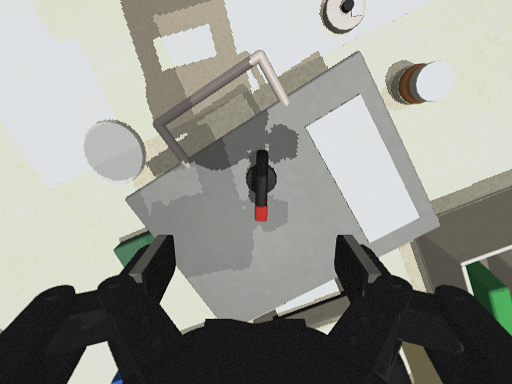

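Run:
```python
from h import *
w=load('wrist3')
a=w['image'][130:240,215:315][:,:,::-1]
cv2.imwrite('pics/wc3.png',cv2.resize(a,None,fx=6,fy=5.4,interpolation=cv2.INTER_CUBIC))
im=w['image'].astype(int)
red=(im[:,:,0]>120)&(im[:,:,1]<90)&(im[:,:,2]<90); red[:130]=0;red[240:]=0
v,u=np.nonzero(red); print('red',u.mean(),v.mean(),u.min(),u.max(),v.min(),v.max())
blk=(im.max(2)<45);sub=blk[135:235,225:300]
for r in range(140,228,4):
    c=np.nonzero((blk|red)[r,230:295])[0]+230; print(r,c.min() if len(c) else None,c.max() if len(c) else None)
```

```text
red 260.55232558139534 213.32558139534885 255 266 206 220
140 None None
144 None None
148 None None
152 257 266
156 256 267
160 256 267
164 256 267
168 250 272
172 248 274
176 247 275
180 247 275
184 248 267
188 250 272
192 255 267
196 256 266
200 256 266
204 255 266
208 255 266
212 255 266
216 255 266
220 255 266
224 None None
```

View pics/wc3.png

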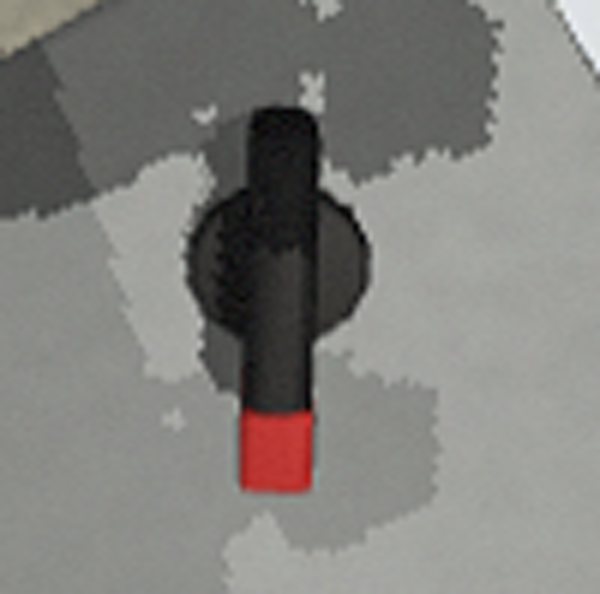

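Run:
```python
from h import *
w=load('wrist3')
a=onz(w,262.3,150,.152);b=onz(w,260.6,220.7,.152);c=onz(w,261.2,178.5,.120)
d=b-a
print(np.round(a*1e3,1),np.round(b*1e3,1),'mid',np.round((a+b)*500,1),'len',np.linalg.norm(d)*1e3,'ang',np.degrees(np.arctan2(d[1],d[0])),'boss',np.round(c*1e3,1))
# lid corners in wrist & pull
for n,p,z in [('F L',(359,52),.11),('F R',(126,197),.11),('RL',(439,224),.11)]: print(n,np.round(onz(w,*p,z)*1e3,1))
o=env.observe();R=o['tool_rot'];print('toolx',np.degrees(np.arctan2(R[1,0],R[0,0])),o['position'])
```

```text
[580.4  19.3 152. ] [640.8  -9.7 152. ] mid [610.6   4.8 152. ] len 67.02104738485173 ang -25.639994848237215 boss [611.1   4.6 120. ]
F L [540.4 136.5 110. ]
F R [ 571.4 -139.5  110. ]
RL [742.2 160.8 110. ]
toolx 155.28035585619656 [ 0.61052979 -0.00175564  0.24889006]
```

Call:
apply_moves(
  plan=[
    {"tx":0.5,"ty":6.3,"tz":-30,"rx":0.012,"ry":-0.016,"rz":-0.015,"jaw":1},
    {"tx":0.5,"ty":6.3,"tz":-65,"rx":0.012,"ry":-0.016,"rz":-0.015,"jaw":1},
    {"tx":0.5,"ty":6.3,"tz":-95,"rx":0.012,"ry":-0.016,"rz":-0.015,"jaw":1},
    {"tx":0.5,"ty":6.3,"tz":-115,"rx":0.012,"ry":-0.016,"rz":-0.015,"jaw":0.3},
    {"tx":0.5,"ty":6.3,"tz":-124,"rx":0.012,"ry":-0.016,"rz":-0.015,"jaw":-0.2},
    {"tx":0.5,"ty":6.3,"tz":-124,"rx":0.012,"ry":-0.016,"rz":-0.015,"jaw":-0.4},
    {"tx":0.5,"ty":6.3,"tz":-124,"rx":0.012,"ry":-0.016,"rz":-0.015,"jaw":-0.4},
  ],
  grip_force=30,
)

```text
time_s: 5.4
position: [0.6114, 0.0043, 0.1258]
tool_rot: [[-0.902, 0.432, 0.002], [0.432, 0.902, -0.0], [-0.002, 0.001, -1.0]]
ft_force: [0.9, -0.5, 0.8]
grip_width: 0.0281
```

Run:
```python
from h import *
w=snap('wrist','wrist4');
o=env.observe(); print(o['time_s'],o['position'],o['ft_force'],o['grip_width'],o['tool_rot'])
```

```text
5.45 [0.6115255  0.00431558 0.1261043 ] [-0.31917827  0.38150265  0.82556045] 0.02562578645755926 [[-9.01931806e-01  4.31870181e-01  2.67648868e-03]
 [ 4.31871199e-01  9.01935264e-01 -2.14794961e-04]
 [-2.50678306e-03  9.62167970e-04 -9.99996395e-01]]
```

View pics/wrist4.png

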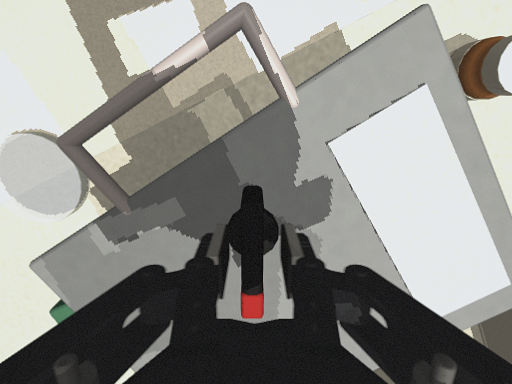

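Call:
apply_moves(
  plan=[
    {"tx":0,"ty":0,"tz":-1,"rx":0,"ry":0,"rz":0,"jaw":-1},
    {"tx":0,"ty":0,"tz":-1,"rx":0,"ry":0,"rz":0,"jaw":-1},
    {"tx":0,"ty":0,"tz":-1,"rx":0,"ry":0,"rz":0,"jaw":-1},
    {"tx":0,"ty":0,"tz":-1,"rx":0,"ry":0,"rz":0,"jaw":-1},
  ],
  grip_force=30,
)

```text
time_s: 5.85
position: [0.6114, 0.003, 0.1264]
tool_rot: [[-0.902, 0.432, 0.003], [0.432, 0.902, -0.003], [-0.004, -0.001, -1.0]]
ft_force: [-4.3, -5.4, 3.7]
grip_width: 0.0103
```

Call:
apply_moves(
  plan=[
    {"tx":0,"ty":0,"tz":0,"rx":0,"ry":0,"rz":-0.06,"jaw":-1},
    {"tx":0,"ty":0,"tz":0,"rx":0,"ry":0,"rz":-0.16,"jaw":-1},
    {"tx":0,"ty":0,"tz":0,"rx":0,"ry":0,"rz":-0.28,"jaw":-1},
    {"tx":0,"ty":0,"tz":0,"rx":0,"ry":0,"rz":-0.4,"jaw":-1},
    {"tx":0,"ty":0,"tz":0,"rx":0,"ry":0,"rz":-0.52,"jaw":-1},
    {"tx":0,"ty":0,"tz":0,"rx":0,"ry":0,"rz":-0.6,"jaw":-1},
  ],
  grip_force=30,
)

```text
time_s: 6.45
position: [0.6114, 0.0029, 0.1266]
tool_rot: [[-0.496, 0.868, 0.002], [0.868, 0.496, -0.004], [-0.004, -0.001, -1.0]]
ft_force: [0.2, 0.4, -4.4]
grip_width: 0.0101
```

Run:
```python
from h import *
w=snap('wrist','wrist5');
o=env.observe(); print(o['time_s'],o['position'],o['ft_force'],o['wrist_torque'],o['grip_width'],o['q'])
```

```text
6.5 [0.61138441 0.00296524 0.12651447] [-1.09104921 -0.20848175 -3.75612199] [-0.03235192 -0.09869884 -0.13380071] 0.010252707773279801 [-10.70656693  32.89372836  73.36198293  -0.23281401  73.62044336
 -40.22844036]
```

View pics/wrist5.png

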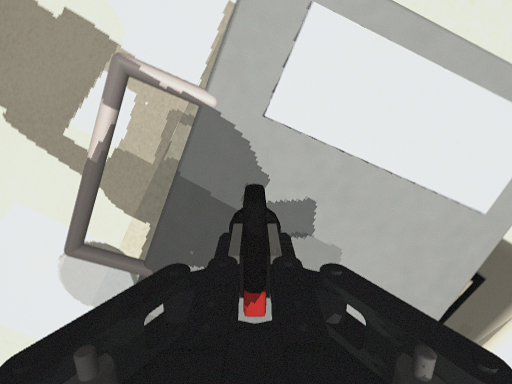

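Call:
apply_moves(
  plan=[
    {"tx":0,"ty":0,"tz":-1.5,"rx":0,"ry":0,"rz":-0.08,"jaw":-1},
    {"tx":0,"ty":0,"tz":-1.5,"rx":0,"ry":0,"rz":-0.2,"jaw":-1},
    {"tx":0,"ty":0,"tz":-1.5,"rx":0,"ry":0,"rz":-0.32,"jaw":-1},
    {"tx":0,"ty":0,"tz":-1.5,"rx":0,"ry":0,"rz":-0.44,"jaw":-1},
    {"tx":0,"ty":0,"tz":-1.5,"rx":0,"ry":0,"rz":-0.56,"jaw":-1},
    {"tx":0,"ty":0,"tz":-1.5,"rx":0,"ry":0,"rz":-0.68,"jaw":-1},
    {"tx":0,"ty":0,"tz":-1.5,"rx":0,"ry":0,"rz":-0.8,"jaw":-1},
  ],
  grip_force=30,
)

```text
time_s: 7.2
position: [0.6116, 0.0029, 0.1265]
tool_rot: [[0.283, 0.959, -0.0], [0.959, -0.283, -0.005], [-0.004, 0.001, -1.0]]
ft_force: [-1.7, 0.0, 5.0]
grip_width: 0.0102
```

Call:
apply_moves(
  plan=[
    {"tx":0,"ty":0,"tz":-0.5,"rx":0,"ry":0,"rz":-0.08,"jaw":-1},
    {"tx":0,"ty":0,"tz":-0.5,"rx":0,"ry":0,"rz":-0.2,"jaw":-1},
    {"tx":0,"ty":0,"tz":-0.5,"rx":0,"ry":0,"rz":-0.32,"jaw":-1},
    {"tx":0,"ty":0,"tz":-0.5,"rx":0,"ry":0,"rz":-0.44,"jaw":-1},
    {"tx":0,"ty":0,"tz":-0.5,"rx":0,"ry":0,"rz":-0.56,"jaw":-1},
    {"tx":0,"ty":0,"tz":-0.5,"rx":0,"ry":0,"rz":-0.68,"jaw":-1},
    {"tx":0,"ty":0,"tz":-0.5,"rx":0,"ry":0,"rz":-0.8,"jaw":-1},
    {"tx":0,"ty":0,"tz":-0.5,"rx":0,"ry":0,"rz":-0.9,"jaw":-1},
    {"tx":0,"ty":0,"tz":-0.5,"rx":0,"ry":0,"rz":-1.0,"jaw":-1},
    {"tx":0,"ty":0,"tz":-0.5,"rx":0,"ry":0,"rz":-1.06,"jaw":-1},
    {"tx":0,"ty":0,"tz":-0.5,"rx":0,"ry":0,"rz":-1.06,"jaw":-1},
    {"tx":0,"ty":0,"tz":-0.5,"rx":0,"ry":0,"rz":-1.06,"jaw":-1},
  ],
  grip_force=30,
)

```text
time_s: 8.4
position: [0.6117, 0.0027, 0.1265]
tool_rot: [[0.974, 0.225, -0.003], [0.225, -0.974, -0.003], [-0.004, 0.002, -1.0]]
ft_force: [-2.1, -1.1, 2.0]
grip_width: 0.0104
```

Run:
```python
from h import *
w=snap('wrist','wrist6');s=snap('side','side6')
cv2.imwrite('pics/c6.png',cv2.hconcat([cv2.resize(w['image'][:,:,::-1],(400,300)),cv2.resize(s['image'][115:265,160:360][:,:,::-1],(400,300))]))
o=env.observe(); print(o['time_s'],o['position'],o['ft_force'],o['wrist_torque'],o['grip_width'],o['q'],o['tool_rot'])
```

```text
8.5 [0.61173036 0.00266852 0.12648652] [-1.18655499 -2.37963133  3.57303342] [-0.35058388  0.28405626 -0.02538823] 0.01012305893344752 [-10.74664485  33.04153276  73.07916514  -0.18769692  74.04743439
  66.35951369] [[ 0.97457599  0.22403037 -0.00346891]
 [ 0.22402238 -0.97458067 -0.00254761]
 [-0.00395148  0.00170573 -0.99999074]]
```

View pics/c6.png

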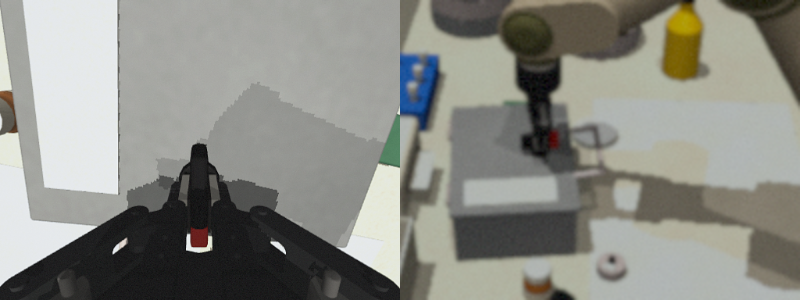

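Call:
apply_moves(
  plan=[
    {"tx":0,"ty":0,"tz":0,"rx":0,"ry":0,"rz":0,"jaw":0},
    {"tx":0,"ty":0,"tz":0,"rx":0,"ry":0,"rz":0,"jaw":0.5},
    {"tx":0,"ty":0,"tz":0,"rx":0,"ry":0,"rz":0,"jaw":0.5},
    {"tx":0,"ty":0,"tz":20,"rx":0,"ry":0,"rz":0,"jaw":0.5},
    {"tx":0,"ty":0,"tz":60,"rx":0,"ry":0,"rz":0,"jaw":0.5},
    {"tx":0,"ty":0,"tz":100,"rx":0,"ry":0,"rz":0,"jaw":0.5},
    {"tx":0,"ty":0,"tz":130,"rx":0,"ry":0,"rz":0,"jaw":0.5},
    {"tx":0,"ty":0,"tz":140,"rx":0,"ry":0,"rz":0,"jaw":0.5},
    {"tx":0,"ty":0,"tz":140,"rx":0,"ry":0,"rz":0,"jaw":0.5},
  ],
)

```text
time_s: 9.4
position: [0.612, 0.0027, 0.2673]
tool_rot: [[0.975, 0.224, -0.001], [0.224, -0.975, -0.003], [-0.002, 0.002, -1.0]]
ft_force: [-0.1, 0.4, -0.5]
grip_width: 0.0641
```

Run:
```python
from h import *
w=snap('wrist','wrist7');s=snap('side','side7')
cv2.imwrite('pics/c7.png',cv2.hconcat([cv2.resize(w['image'][:,:,::-1],(400,300)),cv2.resize(s['image'][115:265,160:360][:,:,::-1],(400,300))]))
o=env.observe(); print(o['time_s'],o['position'],o['ft_force'],o['grip_width'])
im=w['image'].astype(int)
red=(im[:,:,0]>100)&(im[:,:,1]<80)&(im[:,:,2]<80)
n,l,st,ce=cv2.connectedComponentsWithStats(red.astype(np.uint8)); print(st[1:],ce[1:])
for c,t in zip(ce[1:],st[1:]):
    if t[4]>30:
        p=onz(w,*c,.152)*1e3; d=p[:2]-np.array([611,4]); print(np.round(p),'red dir deg',np.degrees(np.arctan2(d[1],d[0])))
```

```text
9.5 [0.61133253 0.00276825 0.26471698] [-0.72206938 -0.126506   -0.07304068] 0.06394129284108585
[[ 92 113   1   1   1]
 [ 94 113  18  19  92]
 [249 199  11  15 154]] [[ 92.         113.        ]
 [103.81521739 119.63043478]
 [254.06493506 206.40909091]]
[641. 151. 152.] red dir deg 78.48464353121616
[589.  -1. 152.] red dir deg -166.247251609379
```

View pics/c7.png

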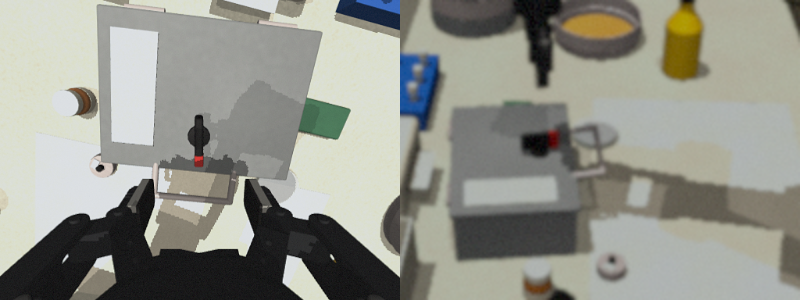

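Call:
apply_moves(
  plan=[
    {"tx":-22,"ty":-25,"tz":0,"rx":0,"ry":0,"rz":0,"jaw":-1},
    {"tx":-42,"ty":-46,"tz":-10,"rx":0,"ry":0,"rz":0,"jaw":-1},
    {"tx":-42,"ty":-46,"tz":-50,"rx":0,"ry":0,"rz":0,"jaw":-1},
    {"tx":-42,"ty":-46,"tz":-90,"rx":0,"ry":0,"rz":0,"jaw":-1},
    {"tx":-42,"ty":-46,"tz":-120,"rx":0,"ry":0,"rz":0,"jaw":-1},
    {"tx":-42,"ty":-46,"tz":-140,"rx":0,"ry":0,"rz":0,"jaw":-1},
    {"tx":-42,"ty":-46,"tz":-148,"rx":0,"ry":0,"rz":0,"jaw":-1},
    {"tx":-42,"ty":-46,"tz":-151,"rx":0,"ry":0,"rz":0,"jaw":-1},
  ],
)

```text
time_s: 10.3
position: [0.5687, -0.043, 0.1122]
tool_rot: [[0.975, 0.224, -0.009], [0.224, -0.975, -0.001], [-0.009, -0.001, -1.0]]
ft_force: [-0.1, 0.3, 0.4]
grip_width: 0.0001
```

Call:
apply_moves(
  plan=[
    {"tx":0,"ty":0,"tz":-1,"rx":0,"ry":0,"rz":0,"jaw":-1},
    {"tx":0,"ty":0,"tz":-2,"rx":0,"ry":0,"rz":0,"jaw":-1},
    {"tx":0,"ty":0,"tz":-3,"rx":0,"ry":0,"rz":0,"jaw":-1},
    {"tx":0,"ty":0,"tz":-3.5,"rx":0,"ry":0,"rz":0,"jaw":-1},
  ],
)

```text
time_s: 10.7
position: [0.569, -0.0431, 0.11]
tool_rot: [[0.975, 0.224, -0.007], [0.224, -0.975, -0.002], [-0.007, 0.0, -1.0]]
ft_force: [-3.7, 1.5, 10.2]
grip_width: 0.0
```

Call:
apply_moves(
  plan=[
    {"tx":0,"ty":0,"tz":30,"rx":0,"ry":0,"rz":0,"jaw":-1},
    {"tx":0,"ty":0,"tz":70,"rx":0,"ry":0,"rz":0,"jaw":-1},
    {"tx":0,"ty":0,"tz":110,"rx":0,"ry":0,"rz":0,"jaw":0},
    {"tx":-10,"ty":20,"tz":150,"rx":0,"ry":0,"rz":0,"jaw":0},
    {"tx":-30,"ty":40,"tz":170,"rx":0,"ry":0,"rz":0,"jaw":0},
    {"tx":-30,"ty":40,"tz":170,"rx":0,"ry":0,"rz":0,"jaw":0},
    {"tx":-30,"ty":40,"tz":170,"rx":0,"ry":0,"rz":0,"jaw":0},
  ],
)

```text
time_s: 11.4
position: [0.5389, -0.003, 0.2804]
tool_rot: [[0.974, 0.225, -0.006], [0.225, -0.974, -0.002], [-0.006, 0.001, -1.0]]
ft_force: [0.5, -0.4, -1.2]
grip_width: 0.0426
```

Run:
```python
from h import *
t=snap('top','top8');s=snap('side','side8')
cv2.imwrite('pics/c8.png',cv2.hconcat([cv2.resize(t['image'][90:240,160:360][:,:,::-1],(400,300)),cv2.resize(s['image'][115:265,160:360][:,:,::-1],(400,300))]))
o=env.observe(); print(o['time_s'],o['position'],o['ft_force'],o['grip_width'])
im=s['image'].astype(int)
red=(im[:,:,0]>100)&(im[:,:,1]<60)&(im[:,:,2]<60);red[:150]=0;red[200:]=0
v,u=np.nonzero(red[:,200:260]);p=onz(s,u.mean()+200,v.mean(),.148)*1e3;d=p[:2]-np.array([611,4]);print(len(u),p,np.degrees(np.arctan2(d[1],d[0])))
```

```text
11.5 [ 0.53909583 -0.00356096  0.27899608] [ 0.5237345  -0.36086111  0.19314565] 0.04311351404109848
8 [5.87881107e+02 3.98724883e-01 1.48000000e+02] -171.14608001578094
```

View pics/c8.png

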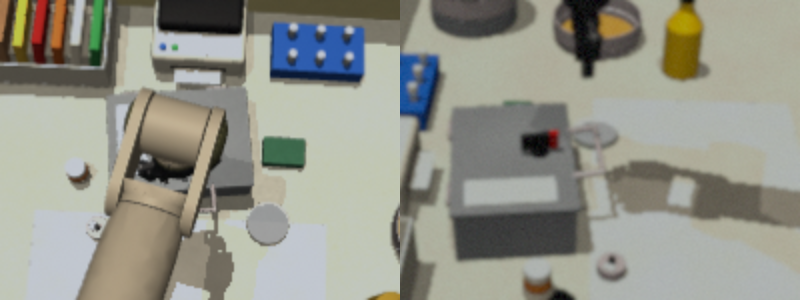

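The lid lies flat, the red end points to the front, the bystanders are where they were, and the gripper is clear of everything.

Run:
```python
from rig import env
print(env.close_job())
```

```text
the job is handed in; nothing more can be done
None
```

I shut the lid by pushing down near its front edge with closed fingers. I then gripped the knob across its 11 mm and turned it clockwise in one grip, with no re-grip needed, from about 0.56 to about 3.0 rad. After letting go I pressed the lid once more, lifted clear and handed in at about 11.5 s.

**Last checks:**
- **Lid:** on the final press the fingertips stopped at z = 0.110 m with 10 N, which is the height of a shut lid. The side picture also shows it flat.
- **Knob:** the red end was measured at −166° (wrist view) and −171° (side view, only 8 pixels). With the box turned about 6.5°, that gives roughly 3.0–3.1 rad.
- **Tongue:** it is hidden, so I took its position from the knob angle.
- **Bystanders:** the nearby ones look unmoved in the final pictures; I did not measure them.
- **Gripper:** clear of everything, with the wrist force near zero.

**What went wrong:**
- My first move call was refused as invalid, at no cost in time.
- During the first part of the turn the grip pulled up on the lid with about 4 N. I lowered the target slightly for the rest of the turn, and the final press confirmed the lid was shut.

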